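Index a coupling hub in its check fixture and fit the check pin

TASK

The coupling hub on the check fixture has to be checked: push its claws round anticlockwise (seen from above), gently, without lifting or forcing the hub, until the fixture's spring plunger drops into the notch in the hub's rim and stops it. Then take the check pin with the slim head out of the pin block and put it down through the hub's hole into the fixture until its collar sits on the hub, and let go. Leave the thick-headed pin and everything else on the bench where it is.

Things in the scene. Friction and masses are not known exactly. Their poses are not given: they have to be found in the camera images.
- hub: aluminium jaw coupling hub on the fixture's spigot, free to turn: 96 mm diameter, 24 mm high, with three claws on its upper face, 16 mm high, radius 24 to 46 mm, 52 degrees wide, centred 60, 180 and 300 degrees anticlockwise from its x axis. Origin: centre of its underside, 22 mm above the bench; z up, x axis to the rim notch. 0.5 kg; pushed at a claw's outer end it turns with 2 to 9 N
- hub_notch (a point): the notch in the hub's rim (12 mm wide, 9 mm deep, through the whole height), 43.5 mm from the hub's axis, at the height of its upper face. When the notch comes to the plunger (10 mm nose, pressed on the rim by a spring) the nose drops in and the hub stops dead: the push rises at once
- hub_hole (a point): the centre of the mouth of the hub's through hole (14 mm diameter, 33 mm from its axis, 120 degrees anticlockwise from the notch, midway between two claws), at the hub's upper face. It lies over the fixture's bush (15 mm hole) only when the plunger is in the notch
- jig: dark steel check fixture, fixed: base 190 mm square, on it a round dial (164 mm diameter, top 22 mm above the bench) with the spigot and the plunger. The dial is clamped with the plunger somewhere within 25 degrees of the x axis, just where is not in the state: it can be seen or felt. Bracket and black knob 79 to 138 mm from the axis, 52 mm high. Origin: on the bench under the spigot's axis, z up
- pin_slim: the check pin to use: steel, upright in the block; shank 12 mm diameter, 38 mm long with a 7 mm bullet nose, then a collar 26 mm wide, 5 mm thick, and a round head 18 mm diameter, 45 mm long (88 mm long, 0.1 kg). Origin: centre of the lower end; z along the pin to the head. Fully home its collar sits on the hub's upper face and its origin is 14 mm below the hub's underside
- pin_thick: the other pin in the block, same length, head 28 mm diameter: not to be used
- block: fixed black block, 56 (x) by 116 (y) mm, 45 mm high, that holds the two pins upright in two holes 62 mm apart along its y axis, the lower ends of the pins 8.5 mm above the bench, their collars just above its top. Origin: centre of its underside
- spare_hub: another, similar hub lying on the bench, not to be touched. Origin: centre of its underside
- spider: black rubber star, 77 mm across, 16 mm high, lying on the bench, not to be touched. Origin: centre of its underside
- caliper: caliper lying on the bench, 210 mm long, not to be touched
- oil: white plastic bottle 110 mm high, 44 mm diameter, standing on the bench, not to be touched
Mind the look-alikes: they are no part of the job. What is shaped like the hub but black or red is not meant.

How it is judged:
By the outcome, as a careful person would: the job done as asked, in the order asked, and still so for the second after the job is handed in, with the robot touching nothing.
It also fails if it takes over 72 s, if anything falls off the work surface, if the arm or the gripper's body presses on something with over 40 N, if the wrist force passes 120 N, or if a joint passes its speed limit or range.

ROBOT

A 7-joint arm with a two-finger parallel gripper is mounted at the origin on the work surface. World frame = base frame: x ahead of the robot, y to its left, z up, the work surface at z = 0. Lengths are in mm, angles in rad, forces in N, time in s.
With the tool pointing down it reaches from about 400 to 875 mm from the base axis. Payload 4.4 kg.
Tool frame: the origin (TCP) lies on the centre line of the jaws, within the pads' length; the fingertips stand ctrl.nose_length ahead of it and the grasp point (between the pads) lies 6 mm ahead of it (ctrl.nose_length is the distance from the TCP to the fingertips, in mm); z points along the fingers, y is the direction in which the jaws open and shut (so a half turn about z gives the same grasp; the last joint's range is limited). The gripper opens to 85 mm and grips with 20 to 120 N. Pads are 22 mm wide; open, the fingers measure 114 mm over their backs; the gripper's body (76 mm by 85 mm) begins 54 mm behind the grasp point. The pads swing forward as they close: fully open they stand 13 mm farther back than shut.
Start: joints at [-1.273, 0.628, 0.038, 1.517, -0.027, 0.996, -0.02], TCP at [231.266, 607.481, 256.313] pointing down, gripper open.
Joint ranges: [-3.06, 3.06], [-0.37, 2.12], [-1.25, 1.32], [0.18, 2.47], [-1.1, 4.24], [0.23, 1.98], [-2.94, 2.94]. Speed limits (rad/s): [2.57, 2.57, 3.14, 3.14, 3.14, 3.14, 3.14].

INTERFACE

Orientations are given as [roll, pitch, yaw] about the fixed x, y, z axes, in that order (R = Rz(yaw) Ry(pitch) Rx(roll)).
In Python, from cell import ctrl, vision gives the robot as it stands. The module is installed in compiled form; this text tells all that it offers.
- The arm moves only by the shell command python3 -m inch 'ROWS'. ROWS is a JSON object of lists of equal length, an entry for each row: "travel": the shift along the tool's x, y, z in cm, a list of three; "twist": the turn about the tool's z in degrees; "fingers": the finger opening in cm, from 0 to 8.54. A call has exactly 10 rows; each row is the pose to reach, as a shift and turn from the pose commanded when the call began, along the tool's axes at that moment; what a row does not reach only later rows make up. A row lasts 1/12 s, in which the tool goes at most 41.7 mm and 7.16 degrees, less where a joint would pass 70% of its speed; a pose out of reach is approached as far as the arm can. A call with a gripper value outside its range is refused whole. The fingers move at their own pace and stop on an object; the grip force is fixed at half the most. Time passes only in rows, so rows that repeat a pose let the fingers close, or fill a call up. It gives the time, the measured TCP pose, the force and the opening at its end, in the units of the state.
- ctrl.read_state(): the state, without advancing time (a new reading comes with each control period).
- vision.get_image(name): name is "scene" or "side" or "wrist"; returns a dict with "frame" (400x640x3 uint8, red, green, blue), "fx", "fy", "cx", "cy" (pixels), "k1" (the pictures are not rectified: a ray, as slopes to the right and down, at radius r is drawn at 1 + k1 r^2 times it, then the intrinsics apply), "position" and "orientation" of the camera in the world. Camera axes: x right, y down, z forward; pixel columns grow to the right and rows downward; lengths in mm; the calibration is good to about 2 mm. A picture is of the moment at which its call begins. There is no depth.
- ctrl.finish_job(): hands the job in, once; it reports no verdict.
The state is a dict: "clock": time; "qpos": joint angles; "qd": joint speeds; "tau": joint torques, N m; "eef_pos": TCP position; "tool_rot": TCP orientation; "force": force on the tool from outside, world axes, zero at the start; "torque": the same for the moment, N m; "width": finger opening in mm.
Only numpy, scipy, OpenCV 4.12 (cv2) and the standard library are available. Lean on these libraries where they do the work, as an engineer would, in place of code of your own. Each camera call takes 0.05 s, during which the arm holds its last target.

## Working session

There is one attempt and no reset: what is moved stays moved. The work goes in short steps, Python scripts to look and compute and a shell command to move; the robot and the scene stay as the last step left them, time stands still between calls to the robot, and variables do not carry over. Pictures are saved under pics/ and viewed, and the job is handed in when it is done.

```bash
mkdir -p pics
cat > h.py <<'E'
import numpy as np, cv2
from cell import ctrl, vision
from scipy.spatial.transform import Rotation as R
def shot(n,fn):
    d=vision.get_image(n); cv2.imwrite('pics/'+fn+'.png',d['frame'][:,:,::-1]); 
    np.save('pics/'+fn+'.npy',d,allow_pickle=True); return d
def load(fn): return np.load('pics/'+fn+'.npy',allow_pickle=True).item()
def rot(d):
    o=np.array(d['orientation'],float)
    return o if o.shape==(3,3) else R.from_euler('xyz',o).as_matrix()
def ray(d,u,v):
    K=np.array([[d['fx'],0,d['cx']],[0,d['fy'],d['cy']],[0,0,1.]])
    s=np.array([(u-d['cx'])/d['fx'],(v-d['cy'])/d['fy']]); p=s.copy()
    for _ in range(50): p=s/(1+d['k1']*(p@p))
    w=rot(d)@np.array([p[0],p[1],1]); return np.array(d['position'],float),w/np.linalg.norm(w)
def onz(d,u,v,z):
    o,w=ray(d,u,v); return o+w*(z-o[2])/w[2]
def proj(d,P):
    c=rot(d).T@(np.array(P,float)-np.array(d['position'],float)); s=c[:2]/c[2]; s=s*(1+d['k1']*(s@s))
    return np.array([s[0]*d['fx']+d['cx'],s[1]*d['fy']+d['cy']])
def crop(fn,x0,y0,x1,y1,k,out):
    im=cv2.imread('pics/'+fn+'.png')[y0:y1,x0:x1]; cv2.imwrite('pics/'+out+'.png',cv2.resize(im,None,fx=k,fy=k,interpolation=cv2.INTER_CUBIC))
E
python3 - <<'E'
from h import *
for n in ['scene','side','wrist']:
    d=shot(n,n+'0'); print(n,{k:v for k,v in d.items() if k!='frame'})
print(ctrl.read_state(),ctrl.nose_length)
E
```

```text
scene {'fx': 394.52973883846823, 'fy': 394.52973883846823, 'cx': 326.69524996608254, 'cy': 200.625446752207, 'k1': 0.007955874271251613, 'position': array([1284.22437618,  326.11730656,  806.93171993]), 'orientation': array([-2.32231621,  0.0107401 ,  1.96123475])}
side {'fx': 458.12425955161433, 'fy': 458.12425955161433, 'cx': 323.8287977783848, 'cy': 201.76570848408204, 'k1': -0.12386516580224333, 'position': array([  88.81672533, 1011.73151241, 1198.86966779]), 'orientation': array([-2.37387147,  0.00775832, -2.72329186])}
wrist {'fx': 289.7435256844211, 'fy': 289.7435256844211, 'cx': 316.3164829820369, 'cy': 197.2234681496021, 'k1': -0.007511285120908022, 'position': array([159.43646766, 635.7768872 , 373.83206525]), 'orientation': array([2.83862499e+00, 1.99322423e-03, 1.20734532e+00])}
{'clock': 0.15, 'qpos': array([-1.2728198 ,  0.62916194,  0.03845674,  1.51808756, -0.02699789,
        0.99630544, -0.02001366]), 'qd': array([-0.00101071, -0.00035832,  0.00025238, -0.00388326,  0.00124114,
       -0.00176805,  0.00158283]), 'tau': array([ 1.68451097e-03, -5.63803661e+01,  1.22783482e+00, -1.93655473e+01,
        1.11188713e-02,  7.35235924e-03,  1.05137940e-05]), 'eef_pos': array([231.09928229, 607.08547495, 255.59837267]), 'tool_rot': array([-3.14014851e+00,  1.39310940e-05,  2.77779801e+00]), 'force': array([-0.70548092, -0.01467556, -0.88126996]), 'torque': array([ 0.00559306,  0.01425087, -0.01197318]), 'width': 85.51351948028841} 25.0
```

View pics/scene0.png

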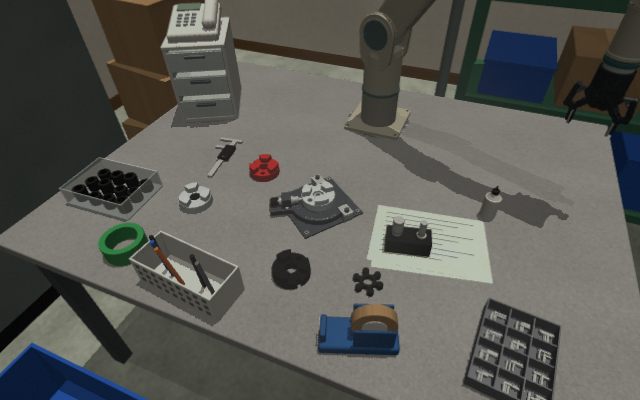

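View pics/side0.png

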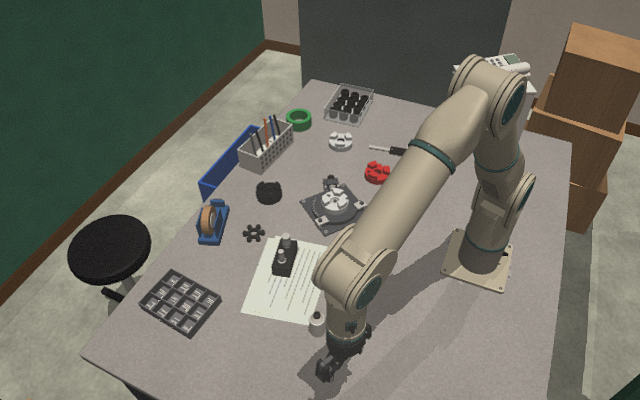

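View pics/wrist0.png

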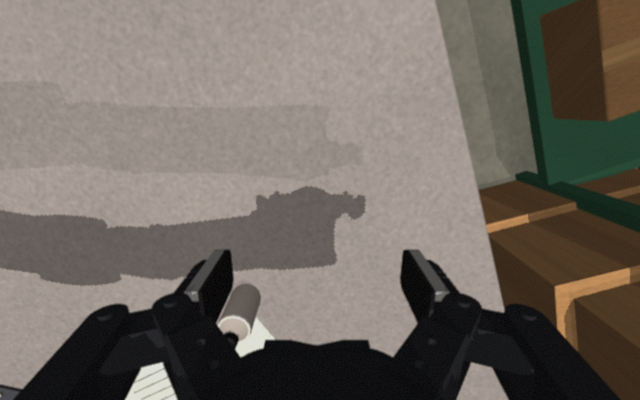

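The scene picture shows the fixture with the aluminium hub at about (318,192), the spare hub at (194,197), a red look-alike at (264,167) and a black one at (291,268). The pin block is at (408,240) and the bottle at (490,205). I'll enlarge the hub and the pins.

Run:
```python
from h import *
crop('scene0',255,160,375,250,6,'c1')
crop('side0',290,165,380,240,8,'c2')
crop('scene0',370,205,450,265,8,'c3')
crop('side0',255,225,320,285,8,'c4')
for u,v in [(318,192),(408,240)]: print(onz(load('scene0'),u,v,46))
for u,v in [(335,203),(285,260)]: print(onz(load('side0'),u,v,46))
```

```text
[509.75921645 -28.67653422  46.        ]
[593.40211999 256.64900171  46.        ]
[510.88292876 -11.62839808  46.        ]
[557.54950016 278.14544956  46.        ]
```

View pics/c1.png

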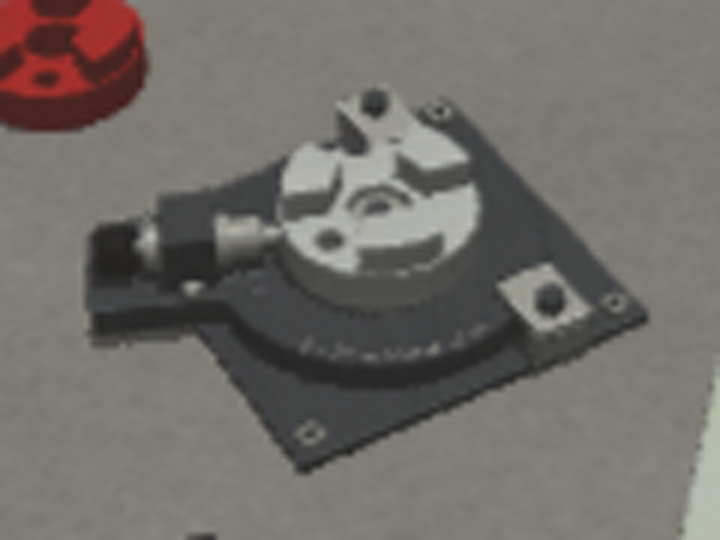

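View pics/c2.png

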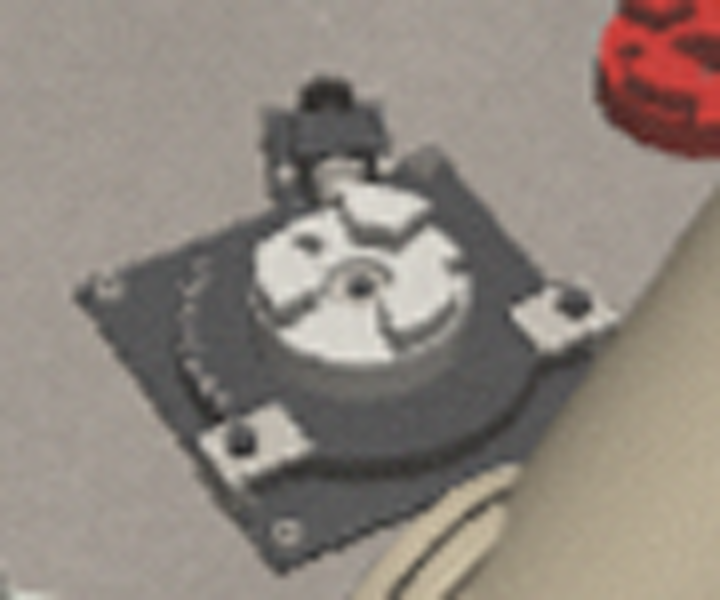

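View pics/c3.png

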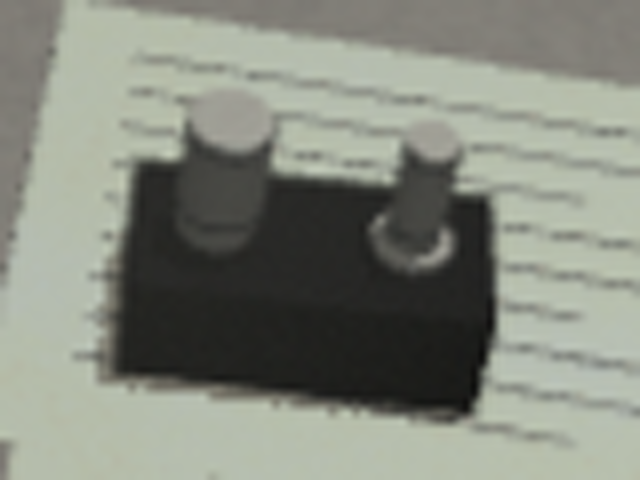

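View pics/c4.png

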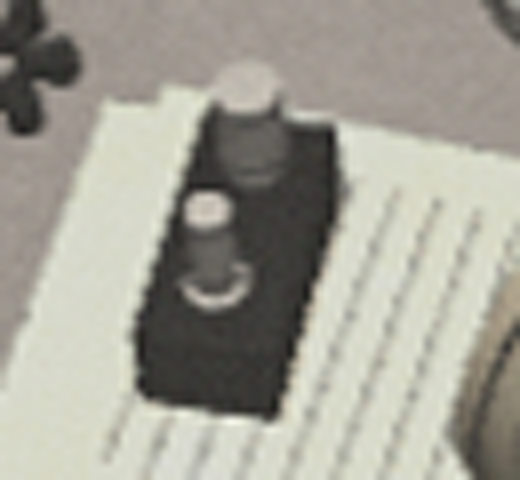

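```bash
cat >> h.py <<'E'
def tri(obs):
    A=np.zeros((3,3));b=np.zeros(3)
    for d,u,v in obs:
        o,w=ray(d,u,v);M=np.eye(3)-np.outer(w,w);A+=M;b+=M@o
    p=np.linalg.solve(A,b); return p,[np.linalg.norm(np.cross(p-ray(d,u,v)[0],ray(d,u,v)[1])) for d,u,v in obs]
E
python3 - <<'E'
from h import *
s=load('scene0');w=load('side0')
def sc(x,y):return (s,255+x/6,160+y/6)
def sc3(x,y):return (s,370+x/8,205+y/8)
def si(x,y):return (w,290+x/8,165+y/8)
def si4(x,y):return (w,255+x/8,225+y/8)
for n,a,b in [('spigot',sc(378,207),si(358,287)),('hole',sc(330,240),si(308,242)),('knob',sc(115,247),si(328,95)),('clampR',sc(550,300),si(240,440)),('clampT',sc(375,102),si(575,302)),('screwR/left-bottom',sc(616,302),si(287,532)),('screw l',sc(310,433),si(107,287)),
 ('slimtop',sc3(434,140),si4(208,210)),('thicktop',sc3(232,118),si4(250,85))]:
    print(n,*[np.round(x,1) for x in tri([a,b])], 'z46',onz(*a,46).round(1),onz(*b,46).round(1))
print('notch side',onz(*si(458,268),46))
E
```

```text
spigot [517.  -25.   42.6] [0.9 0.9] z46 [519.7 -24.4  46. ] [515.7 -20.8  46. ]
hole [547.4 -37.7  44.7] [0.8 0.8] z46 [549.3 -36.3  46. ] [546.9 -37.5  46. ]
knob [ 580.8 -136.4   36. ] [1.7 1.7] z46 [ 591.3 -128.5   46. ] [ 576.6 -128.8   46. ]
clampR [532.5  68.4  29.3] [0.2 0.2] z46 [548.9  74.1  46. ] [526.2  81.6  46. ]
clampT [430.1 -65.1  29.8] [0. 0.] z46 [447.9 -56.9  46. ] [425.3 -50.2  46. ]
screwR/left-bottom [500.9  90.9   7.6] [0.4 0.4] z46 [538.9 102.6  46. ] [487.6 120.1  46. ]
screw l [634.   -9.8   7.9] [0.3 0.3] z46 [664.8   5.9  46. ] [616.6  23.1  46. ]
slimtop [564.7 284.2  93.5] [0.4 0.4] z46 [517.1 281.7  46. ] [585.  252.5  46. ]
thicktop [578.3 223.1  93.5] [0.8 0.8] z46 [532.  217.1  46. ] [599.2 188.3  46. ]
notch side [479.91830716 -49.07499975  46.        ]
```

```bash
cat >> h.py <<'E'
def goto(x,y,z,yawdeg):
    s=ctrl.read_state(); p=np.array(s['eef_pos']); M=R.from_euler('xyz',s['tool_rot']).as_matrix()
    t=M.T@(np.array([x,y,z])-p)/10; yaw=np.degrees(s['tool_rot'][2]); tw=-((yawdeg-yaw+180)%360-180)
    print('travel cm',t.round(2),'twist',round(tw,2),'| at',p.round(1),'yaw',round(yaw,1),'F',np.round(s['force'],1),'w',round(s['width'],1),'t',round(s['clock'],2))
E
python3 - <<'E'
from h import *
d=load('wrist0');st=ctrl.read_state();p=st['eef_pos'];M=R.from_euler('xyz',st['tool_rot']).as_matrix()
for z in [0,25,100,200]: print(z,proj(d,p+M[:,2]*z), proj(d,p+M@[40,0,z]))
goto(540,-60,255,81)
E
```

```text
0 [313.96114547 279.03593536] [313.76495505 197.71797944]
25 [314.33723251 253.31237937] [314.20381372 183.01751257]
100 [315.00092967 207.93984578] [314.94769869 158.10707935]
200 [315.43389221 178.35682136] [315.413302   142.52025681]
travel cm [-52.6  -51.35   0.13] twist 78.16 | at [231.1 607.1 255.6] yaw 159.2 F [-0.7 -0.  -0.9] w 85.5 t 0.15
```

```bash
python3 -c "
from h import *
goto(512,-45,255,81)"
python3 -m inch '{"travel":[[-4,-4,0],[-8,-8,0],[-12,-12,0],[-16,-16,0],[-20,-20,0],[-24,-24,0],[-28,-28,0],[-32,-32,0],[-35,-35,0],[-38,-38,0]],"twist":[6,12,19,26,33,40,47,54,61,68],"fingers":[0,0,0,0,0,0,0,0,0,0]}'
python3 -c "
from h import *
goto(512,-45,255,81)"
```

```text
travel cm [-49.45 -50.95   0.13] twist 78.16 | at [231.1 607.1 255.6] yaw 159.2 F [-0.7 -0.  -0.9] w 85.5 t 0.15
clock: 0.98
eef_pos: [402.0, 225.5, 256.4]
tool_rot: [3.142, -0.0, 1.585]
force: [0.6, 0.4, -0.5]
width: -0.0
travel cm [-27.2   10.6    0.13] twist 9.83 | at [402.  225.5 256.4] yaw 90.8 F [ 0.6  0.4 -0.5] w -0.0 t 0.98
```

```bash
python3 -m inch '{"travel":[[-4,1.5,0],[-8,3,0],[-12,4.6,0],[-16,6.2,0],[-20,7.8,0],[-24,9.4,0],[-26.5,10.4,0],[-27,10.6,0.1],[-27,10.6,0.1],[-27,10.6,0.1]],"twist":[2,4,6,8,9.8,9.8,9.8,9.8,9.8,9.8],"fingers":[0,0,0,0,0,0,0,0,0,0]}'
python3 -c "
from h import *
goto(512,-45,255,81); shot('wrist','w1')"
```

```text
clock: 1.82
eef_pos: [512.6, -39.9, 254.9]
tool_rot: [-3.14, -0.001, 1.42]
force: [-0.1, 0.5, 0.1]
width: 0.3
travel cm [-0.52  0.02 -0.01] twist 0.33 | at [512.6 -39.9 254.9] yaw 81.3 F [-0.1  0.5  0.1] w 0.3 t 1.82
```

View pics/w1.png

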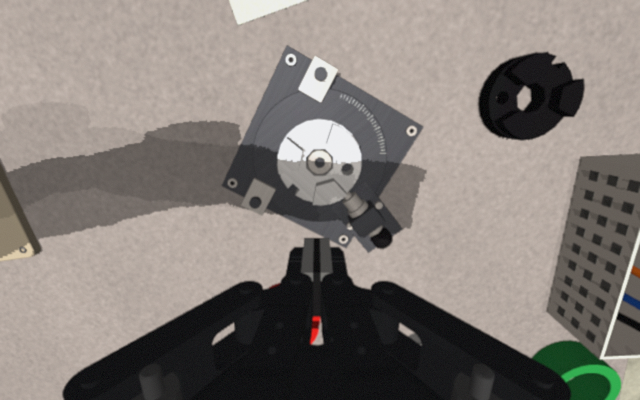

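```bash
python3 -c "
from h import *
crop('w1',255,100,405,260,5,'c5')
d=load('w1')
# four base screws/bits on z~8
import itertools
for n,(u,v,z) in dict(s1=(290.5,60,8),s2=(411.5,131,8),s3=(343.5,239,8),s4=(232.5,183,8),cent=(319.5,162,44),hole=(347,169,46),knob=(381,238,36)).items(): print(n,onz(d,u,v,z).round(1))
"
```

```text
s1 [501.4  92.4   8. ]
s2 [634.8  -8.8   8. ]
s3 [ 534.  -141.3    8. ]
s4 [400.8 -40.3   8. ]
cent [517.7 -23.4  44. ]
hole [547.7 -35.8  46. ]
knob [ 580.7 -133.4   36. ]
```

View pics/c5.png

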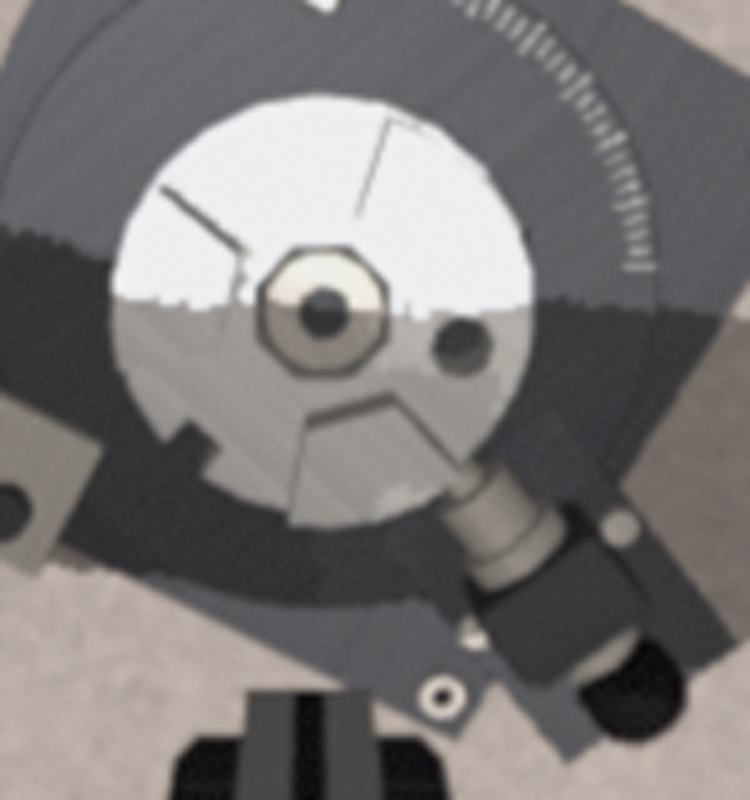

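```bash
python3 -c "
from h import *
d=load('w1'); 
for u,v in [(294,190)]:
  q=onz(d,u,v,46)-[517.7,-24,46]; print(q,np.degrees(np.arctan2(q[1],q[0])),np.hypot(*q[:2]))
goto(554.8,-39,125,68)"
```

```text
[-34.4855333  -27.39095081   0.        ] -141.54080925942444 44.0399386138235
travel cm [ 0.6   4.21 12.98] twist 13.45 | at [512.5 -38.8 254.9] yaw 81.4 F [ 0.5  0.7 -0.9] w 0.0 t 1.87
```

```bash
python3 -m inch '{"travel":[[0.2,2,2],[0.4,4,4],[0.6,4.2,6],[0.6,4.2,8],[0.6,4.2,10],[0.6,4.2,12],[0.6,4.2,13],[0.6,4.2,13],[0.6,4.2,13],[0.6,4.2,13]],"twist":[3,6,9,12,13.4,13.4,13.4,13.4,13.4,13.4],"fingers":[0,0,0,0,0,0,0,0,0,0]}'
python3 -c "
from h import *
goto(554.8,-39,76,68); shot('wrist','w2')"
```

```text
clock: 2.7
eef_pos: [556.3, -40.3, 126.4]
tool_rot: [3.14, -0.001, 1.187]
force: [-0.5, 0.3, 0.1]
width: -0.1
travel cm [ 0.06 -0.2   5.04] twist 0.01 | at [556.3 -40.3 126.4] yaw 68.0 F [-0.5  0.3  0.1] w -0.1 t 2.7
```

View pics/w2.png

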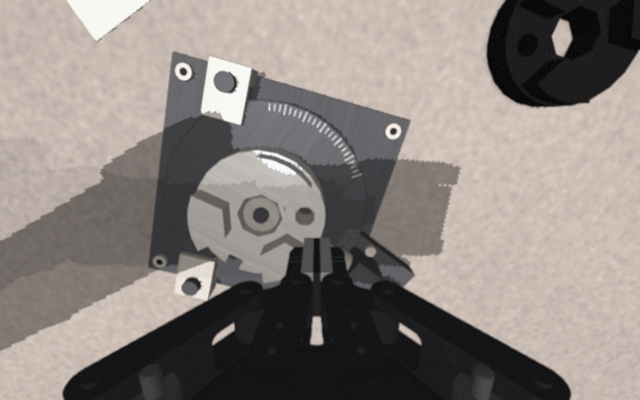

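```bash
python3 -m inch '{"travel":[[0,-0.1,1],[0,-0.2,2],[0,-0.2,3],[0,-0.2,3.5],[0,-0.2,4],[0,-0.2,4.5],[0,-0.2,4.8],[0,-0.2,5],[0,-0.2,5],[0,-0.2,5]],"twist":[0,0,0,0,0,0,0,0,0,0],"fingers":[0,0,0,0,0,0,0,0,0,0]}'
python3 -c "
from h import *
goto(554.8,-39,76,68)
C=np.array([517.7,-24])
def arc(th0,ths,r=40):
  y=np.radians(th0+90); X=np.array([np.cos(y),np.sin(y)]);Y=np.array([np.sin(y),-np.cos(y)])
  e=lambda t:r*np.array([np.cos(np.radians(t)),np.sin(np.radians(t))])
  for t in ths: v=(e(t)-e(th0))/10; print(t-th0,(v@X).round(2),(v@Y).round(2))
arc(0,[4,8,12,16,20,24,28,32,36,40])
"
```

```text
clock: 3.58
eef_pos: [553.9, -40.2, 75.4]
tool_rot: [3.141, -0.0, 1.186]
force: [0.4, 0.1, -0.7]
width: 0.1
travel cm [ 0.15  0.04 -0.06] twist -0.05 | at [553.9 -40.2  75.4] yaw 67.9 F [ 0.4  0.1 -0.7] w 0.1 t 3.58
4 0.28 -0.01
8 0.56 -0.04
12 0.83 -0.09
16 1.1 -0.15
20 1.37 -0.24
24 1.63 -0.35
28 1.88 -0.47
32 2.12 -0.61
36 2.35 -0.76
40 2.57 -0.94
```

```bash
python3 -m inch '{"travel":[[0.28,-0.01,0],[0.56,-0.04,0],[0.83,-0.09,0],[0.97,-0.12,0],[1.1,-0.15,0],[1.24,-0.2,0],[1.37,-0.24,0],[1.5,-0.3,0],[1.63,-0.35,0],[1.75,-0.41,0]],"twist":[-4,-8,-12,-14,-16,-18,-20,-22,-24,-26],"fingers":[0,0,0,0,0,0,0,0,0,0]}'
cat >> h.py <<'E'
C=np.array([517.7,-24.])
def where():
    s=ctrl.read_state();q=s['eef_pos'][:2]-C;th=np.degrees(np.arctan2(q[1],q[0]));f=np.array(s['force'])
    t=np.radians(th); print('th',th.round(1),'r',np.hypot(*q).round(1),'yaw-90',round(np.degrees(s['tool_rot'][2])-90,1),'z',s['eef_pos'][2].round(1),'Ftan',round(-np.sin(t)*f[0]+np.cos(t)*f[1],1),'Frad',round(np.cos(t)*f[0]+np.sin(t)*f[1],1),'Fz',f[2].round(1),'t',s['clock'])
E
python3 -c "
from h import *
where(); shot('wrist','w3')"
```

```text
clock: 4.42
eef_pos: [558.2, -27.1, 75.7]
tool_rot: [3.138, 0.006, 1.64]
force: [4.0, -11.0, -1.5]
width: -0.2
th -4.4 r 40.6 yaw-90 3.9 z 75.7 Ftan -10.7 Frad 4.8 Fz -1.5 t 4.4167
```

View pics/w3.png

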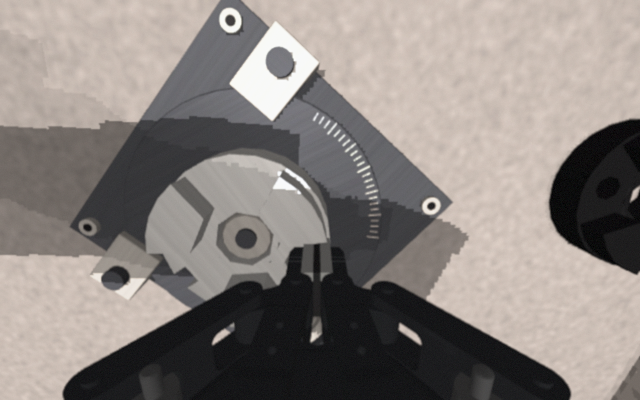

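```bash
python3 -m inch '{"travel":[[0.14,0,0],[0.28,-0.01,0],[0.42,-0.02,0],[0.56,-0.04,0],[0.7,-0.06,0],[0.83,-0.09,0],[0.97,-0.12,0],[1.1,-0.15,0],[1.24,-0.2,0],[1.37,-0.24,0]],"twist":[-2,-4,-6,-8,-10,-12,-14,-16,-18,-20],"fingers":[0,0,0,0,0,0,0,0,0,0]}'
python3 -c "
from h import *
where(); shot('wrist','w4')"
```

```text
clock: 5.3
eef_pos: [556.7, -13.6, 76.2]
tool_rot: [3.137, 0.008, 1.988]
force: [5.1, -8.7, -1.0]
width: -0.0
th 15.0 r 40.4 yaw-90 23.9 z 76.2 Ftan -9.7 Frad 2.7 Fz -1.0 t 5.3
```

View pics/w4.png

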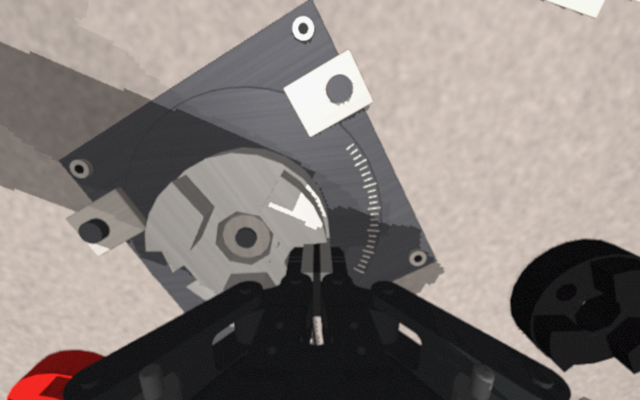

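```bash
python3 -m inch '{"travel":[[0.14,0,0],[0.28,-0.01,0],[0.42,-0.02,0],[0.56,-0.04,0],[0.7,-0.06,0],[0.83,-0.09,0],[0.97,-0.12,0],[1.1,-0.15,0],[1.24,-0.2,0],[1.37,-0.24,0]],"twist":[-2,-4,-6,-8,-10,-12,-14,-16,-18,-20],"fingers":[0,0,0,0,0,0,0,0,0,0]}'
python3 -c "
from h import *
where()"
python3 -m inch '{"travel":[[0.14,0,0],[0.28,-0.01,0],[0.42,-0.02,0],[0.56,-0.04,0],[0.7,-0.06,0],[0.83,-0.09,0],[0.97,-0.12,0],[1.1,-0.15,0],[1.24,-0.2,0],[1.37,-0.24,0]],"twist":[-2,-4,-6,-8,-10,-12,-14,-16,-18,-20],"fingers":[0,0,0,0,0,0,0,0,0,0]}'
python3 -c "
from h import *
where()"
```

```text
clock: 6.18
eef_pos: [550.3, -0.8, 76.4]
tool_rot: [3.137, 0.01, 2.338]
force: [8.6, -7.8, -2.3]
width: 0.1
th 35.5 r 40.1 yaw-90 44.0 z 76.4 Ftan -11.4 Frad 2.5 Fz -2.3 t 6.1833
clock: 7.02
eef_pos: [541.0, 8.6, 76.7]
tool_rot: [3.137, 0.013, 2.688]
force: [10.8, -5.7, -2.1]
width: 0.1
th 54.5 r 40.0 yaw-90 64.0 z 76.7 Ftan -12.1 Frad 1.6 Fz -2.1 t 7.0167
```

```bash
python3 -m inch '{"travel":[[0.07,0,0],[0.14,0,0],[0.21,-0.01,0],[0.28,-0.01,0],[0.35,-0.02,0],[0.42,-0.02,0],[0.49,-0.03,0],[0.56,-0.04,0],[0.63,-0.05,0],[0.7,-0.06,0]],"twist":[-1,-2,-3,-4,-5,-6,-7,-8,-9,-10],"fingers":[0,0,0,0,0,0,0,0,0,0]}'
python3 -c "
from h import *
where(); shot('wrist','w5')"
```

```text
clock: 7.85
eef_pos: [534.3, 12.2, 76.7]
tool_rot: [3.138, 0.013, 2.862]
force: [10.6, -3.9, -1.6]
width: 0.3
th 65.4 r 39.8 yaw-90 74.0 z 76.7 Ftan -11.2 Frad 0.8 Fz -1.6 t 7.85
```

View pics/w5.png

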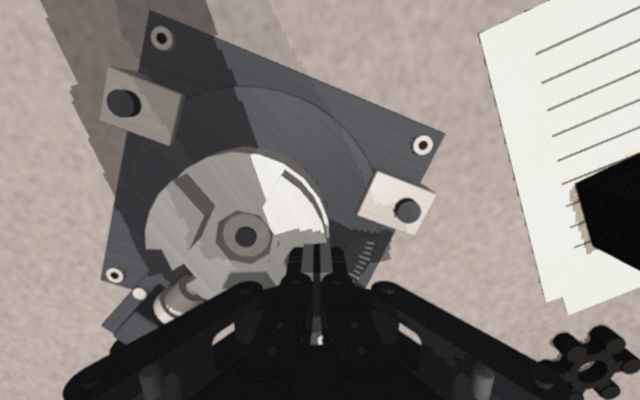

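The hub turns along with the finger, and the plunger, near (170,300), is now close to the notch. I'll go on in small steps.

```bash
python3 -m inch '{"travel":[[0.05,0,0],[0.1,0,0],[0.14,0,0],[0.19,-0.01,0],[0.24,-0.01,0],[0.28,-0.01,0],[0.33,-0.02,0],[0.38,-0.02,0],[0.42,-0.02,0],[0.42,-0.02,0]],"twist":[-0.7,-1.4,-2,-2.7,-3.4,-4,-4.7,-5.4,-6,-6],"fingers":[0,0,0,0,0,0,0,0,0,0]}'
python3 -c "
from h import *
where()"
python3 -m inch '{"travel":[[0.03,0,0],[0.07,0,0],[0.1,0,0],[0.14,0,0],[0.17,0,0],[0.21,-0.01,0],[0.24,-0.01,0],[0.28,-0.01,0],[0.28,-0.01,0],[0.28,-0.01,0]],"twist":[-0.5,-1,-1.5,-2,-2.5,-3,-3.5,-4,-4,-4],"fingers":[0,0,0,0,0,0,0,0,0,0]}'
python3 -c "
from h import *
where()"
```

```text
clock: 8.73
eef_pos: [530.9, 13.7, 76.9]
tool_rot: [3.139, 0.015, 2.967]
force: [10.1, -4.3, -1.1]
width: -0.1
th 70.6 r 39.9 yaw-90 80.0 z 76.9 Ftan -11.0 Frad -0.7 Fz -1.1 t 8.7333
clock: 9.57
eef_pos: [527.8, 14.6, 76.9]
tool_rot: [3.139, 0.014, 3.036]
force: [10.9, -2.1, -1.5]
width: -0.5
th 75.3 r 39.9 yaw-90 84.0 z 76.9 Ftan -11.1 Frad 0.7 Fz -1.5 t 9.5667
```

```bash
python3 -m inch '{"travel":[[0.03,0,0],[0.07,0,0],[0.1,0,0],[0.14,0,0],[0.17,0,0],[0.21,-0.01,0],[0.21,-0.01,0],[0.21,-0.01,0],[0.21,-0.01,0],[0.21,-0.01,0]],"twist":[-0.5,-1,-1.5,-2,-2.5,-3,-3,-3,-3,-3],"fingers":[0,0,0,0,0,0,0,0,0,0]}'
python3 -c "
from h import *
where(); shot('wrist','w6');shot('side','s6');shot('scene','sc6');crop('w6',80,120,340,320,3,'c6')"
```

```text
clock: 10.4
eef_pos: [524.1, 15.1, 76.4]
tool_rot: [3.14, 0.011, 3.089]
force: [8.1, -1.1, -2.8]
width: 0.4
th 80.7 r 39.6 yaw-90 87.0 z 76.4 Ftan -8.2 Frad 0.2 Fz -2.8 t 10.4
```

View pics/c6.png

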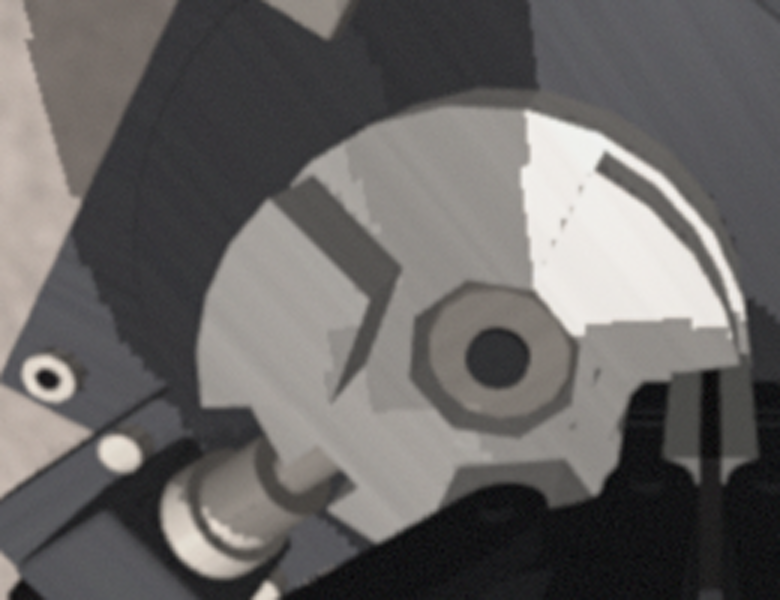

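The nose sits in the notch at about (310,470) in the crop. The hub jumped ahead a little and the push force fell. I'll confirm with a small nudge that it is stopped.

```bash
python3 -m inch '{"travel":[[0.03,0,0],[0.06,0,0],[0.09,0,0],[0.12,0,0],[0.15,0,0],[0.18,0,0],[0.21,0,0],[0.21,0,0],[0.21,0,0],[0.21,0,0]],"twist":[0,0,0,0,0,0,0,0,0,0],"fingers":[0,0,0,0,0,0,0,0,0,0]}'
python3 -c "
from h import *
where()"
```

```text
clock: 11.38
eef_pos: [523.9, 15.1, 76.6]
tool_rot: [3.139, 0.014, 3.089]
force: [11.3, -2.2, -4.8]
width: 0.1
th 81.1 r 39.6 yaw-90 87.0 z 76.6 Ftan -11.5 Frad -0.4 Fz -4.8 t 11.3833
```

The hub is stopped: 2 mm more command gave 0.3 mm of motion and 3.3 N more force. Next I back off, rise and look.

```bash
python3 -m inch '{"travel":[[-0.4,0,0],[-0.8,0,0],[-1.2,0,0],[-1.2,0,-1],[-1.2,0,-3],[-1.2,0,-6],[-1.2,0,-9],[-1.2,0,-12],[-1.2,0,-15],[-1.2,0,-15]],"twist":[0,0,0,0,0,0,0,0,0,0],"fingers":[0,0,0,0,0,0,0,0,0,0]}'
python3 -c "
from h import *
where(); shot('wrist','w7');shot('scene','sc7');shot('side','s7');crop('w7',200,100,400,260,4,'c7');crop('s7',290,165,380,240,8,'c8')"
```

```text
clock: 12.22
eef_pos: [530.9, 14.8, 231.1]
tool_rot: [3.141, 0.009, 3.089]
force: [0.1, 0.0, 0.5]
width: 0.1
th 71.2 r 40.9 yaw-90 87.0 z 231.1 Ftan -0.1 Frad 0.1 Fz 0.5 t 12.2167
```

View pics/w7.png

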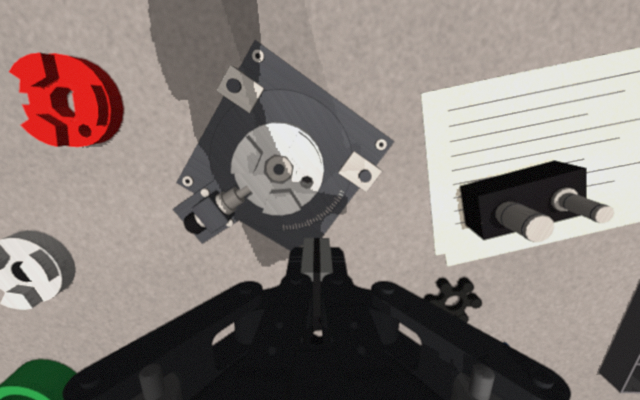

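View pics/c8.png

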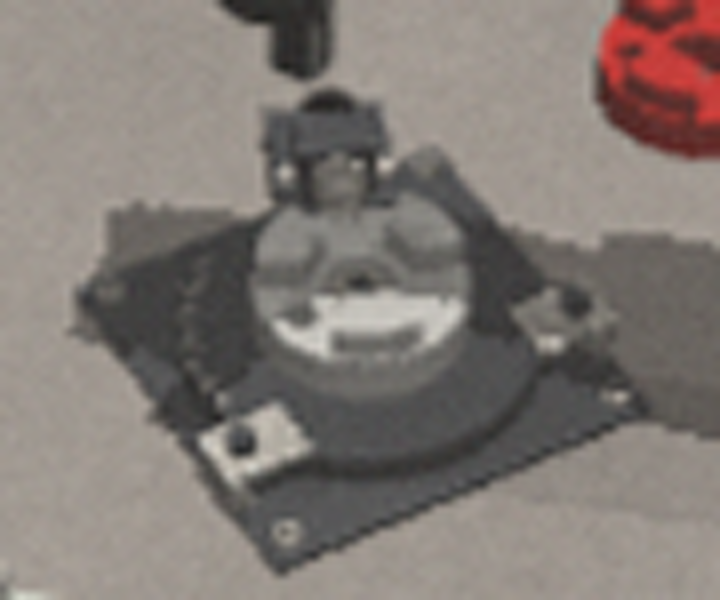

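```bash
python3 -c "
from h import *
crop('w7',225,120,345,230,6,'c9')
crop('w7',450,150,630,250,4,'c10')"
```

```text
(no output)
```

View pics/c9.png

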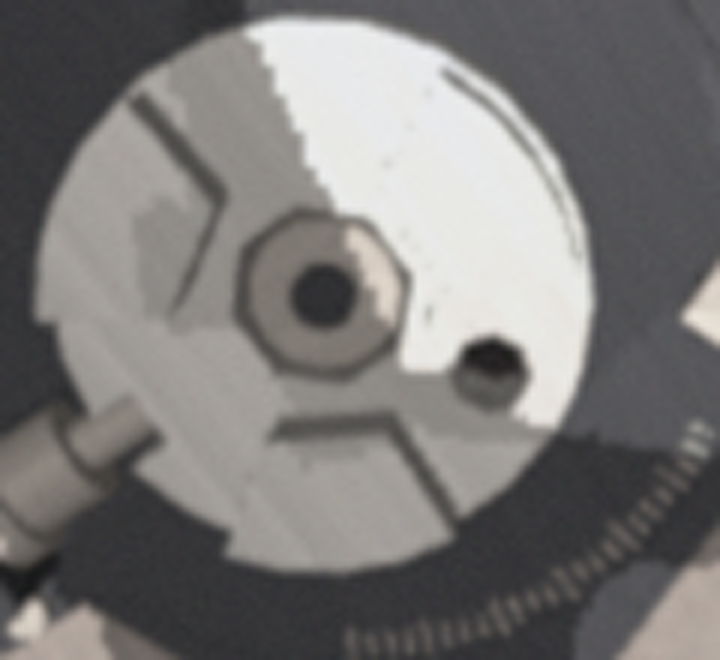

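View pics/c10.png

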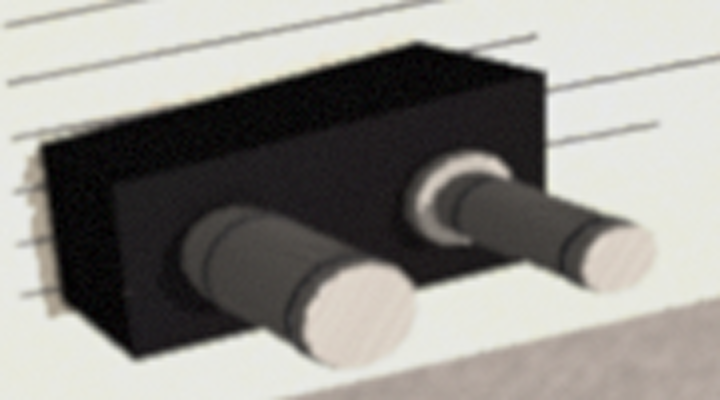

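Slim-headed pin: head top at wrist (604,214), with its wide collar visible. Thick pin: (539,228), its head as wide as its collar. The one I want is the (604,214) pin. The plunger nose is in the notch. Next I measure the hole and the pin.

```bash
python3 -c "
from h import *
d=load('w7');s=load('scene0');w=load('side0')
for n,u,v,z in [('hole',306.7,182.3,46),('cent',225+324/6,120+295/6,44),('slim',604.5,214.2,96.5),('thick',539.5,228,96.5)]:
  q=onz(d,u,v,z);print(n,q.round(1),np.degrees(np.arctan2(*(q[:2]-C)[::-1])).round(1),np.hypot(*(q[:2]-C)).round(1))
print('scr',[onz(d,u,v,8).round(1) for u,v in [(258,56),(381.5,145),(187.5,182)]])
print('slim3',tri([(d,604.5,214.2),(s,370+434/8,205+140/8),(w,255+208/8,225+210/8)]))
for n,dd,u,v in [('sc',s,370+434/8,205+140/8),('si',w,255+208/8,225+210/8)]: print(n,onz(dd,u,v,96.5))
goto(564,285,200,102.5)"
```

```text
hole [533.3   5.8  46. ] 62.3 33.7
cent [517.8 -23.   44. ] 85.7 1.0
slim [565.6 286.1  96.5] 81.2 313.7
thick [576.6 226.9  96.5] 76.8 257.7
scr [array([401.2, -39.2,   8. ]), array([503. ,  94.2,   8. ]), array([ 535.3, -140.7,    8. ])]
slim3 (array([565.20499241, 285.14432654,  95.37301911]), [np.float64(1.519207531300399), np.float64(1.2995183345885726), np.float64(1.3542281426357554)])
sc [567.99530716 284.68180354  96.5       ]
si [563.30493506 285.78025355  96.5       ]
travel cm [-2.19 27.23  2.54] twist 74.46 | at [527.7  14.2 225.5] yaw 177.0 F [ 0.1 -0.6  0.5] w 0.1 t 12.37
```

```bash
python3 -m inch '{"travel":[[-0.3,2.7,0],[-0.6,6,0],[-0.9,10,0],[-1.2,14,0],[-1.5,18,0.5],[-1.8,22,1],[-2,25,1.5],[-2.2,27.2,2],[-2.2,27.2,2.5],[-2.2,27.2,2.5]],"twist":[7,14,21,28,35,42,49,56,63,70],"fingers":[0,0,0,0,2,4,5,5,5,5]}'
python3 -c "
from h import *
goto(565.3,285.5,200,102)"
```

```text
clock: 13.2
eef_pos: [562.3, 286.5, 196.8]
tool_rot: [-3.135, 0.001, 1.865]
force: [0.6, -1.6, -0.7]
width: 49.8
travel cm [-0.19  0.25 -0.32] twist 4.84 | at [562.3 286.5 196.8] yaw 106.8 F [ 0.6 -1.6 -0.7] w 49.8 t 13.2
```

```bash
python3 -m inch '{"travel":[[0,0.1,0],[-0.1,0.2,0],[-0.1,0.2,-0.3],[-0.1,0.2,-0.3],[-0.1,0.2,-0.3],[-0.1,0.2,-0.3],[-0.1,0.2,-0.3],[-0.1,0.2,-0.3],[-0.1,0.2,-0.3],[-0.1,0.2,-0.3]],"twist":[2,4.8,4.8,4.8,4.8,4.8,4.8,4.8,4.8,4.8],"fingers":[5,5,5,5,5,5,5,5,5,5]}'
python3 -c "
from h import *
goto(565.3,285.5,92,102);d=shot('wrist','w8');st=ctrl.read_state();M=R.from_euler('xyz',st['tool_rot']).as_matrix()
print(proj(d,st['eef_pos']+M[:,2]*(st['eef_pos'][2]-96.5)))"
```

```text
clock: 14.03
eef_pos: [567.2, 284.4, 203.3]
tool_rot: [-3.142, -0.0, 1.783]
force: [-0.4, -0.4, 0.4]
width: 50.1
travel cm [ 0.15 -0.16 11.13] twist 0.15 | at [567.2 284.4 203.3] yaw 102.2 F [-0.4 -0.4  0.4] w 50.1 t 14.03
[316.44194094 205.73315515]
```

View pics/w8.png

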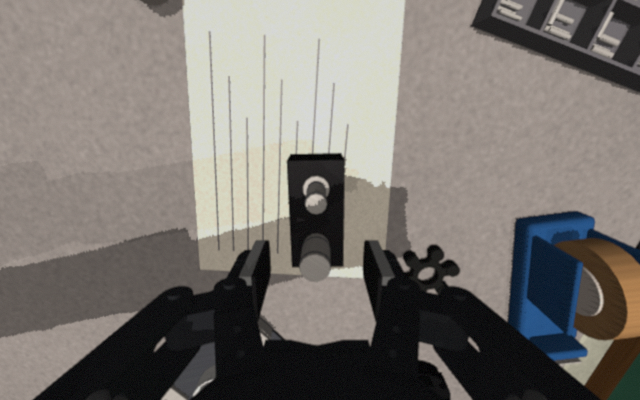

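```bash
python3 -c "
from h import *
d=load('w8');f=d['frame'][185:225,295:340]
g=cv2.cvtColor(f,cv2.COLOR_RGB2GRAY);
crop('w8',290,170,345,290,5,'c11')
q=onz(d,315.7,203.5,96.5);print(q)
goto(q[0],q[1],92,102)"
```

```text
[566.18226058 286.15583765  96.5       ]
travel cm [ 0.19 -0.06 11.13] twist 0.16 | at [567.2 284.4 203.3] yaw 102.2 F [-0.6 -0.9  0.2] w 49.9 t 14.08
```

View pics/c11.png

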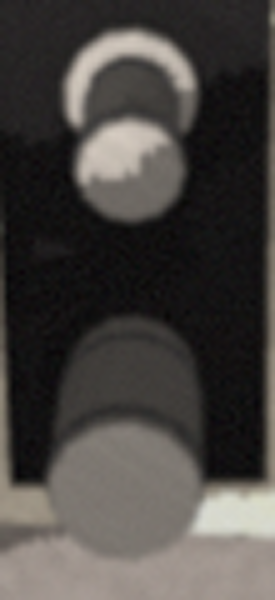

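Crop confirmed: the thin-headed pin with the exposed collar, at (316,203.6), is under the tool. I descend and grip.

```bash
python3 -m inch '{"travel":[[0.1,0,2],[0.2,0,4],[0.2,-0.1,6],[0.2,-0.1,8],[0.2,-0.1,9.5],[0.2,-0.1,10.5],[0.2,-0.1,11.1],[0.2,-0.1,11.1],[0.2,-0.1,11.1],[0.2,-0.1,11.1]],"twist":[0,0,0,0,0,0,0,0,0,0],"fingers":[5,5,5,5,5,5,5,5,5,5]}'
python3 -c "
from h import *
goto(566.2,286,92,102);shot('wrist','w9')"
```

```text
clock: 14.92
eef_pos: [566.5, 286.5, 93.3]
tool_rot: [3.14, -0.001, 1.783]
force: [-0.3, 0.5, 0.3]
width: 49.9
travel cm [-0.04 -0.04  0.13] twist 0.15 | at [566.5 286.5  93.3] yaw 102.2 F [-0.3  0.5  0.3] w 49.9 t 14.92
```

View pics/w9.png

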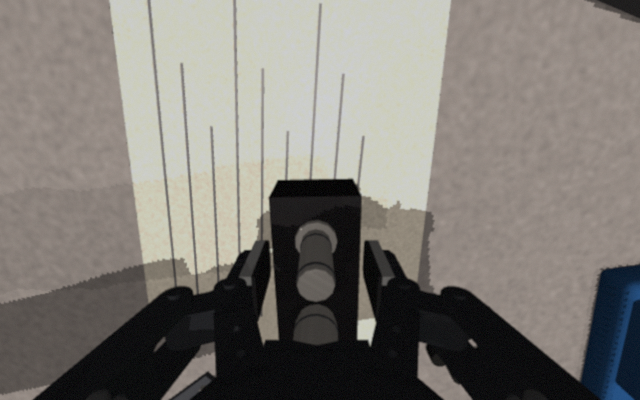

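```bash
python3 -m inch '{"travel":[[0,0,0],[0,0,0],[0,0,0],[0,0,0],[0,0,0],[0,0,0],[0,0,0],[0,0,0],[0,0,0],[0,0,0]],"twist":[0,0,0,0,0,0,0,0,0,0],"fingers":[4,3,2.4,2,1.6,1.2,1.2,1.2,1.2,1.2]}'
python3 -c "
from h import *
goto(566.2,286,92,102)"
```

```text
clock: 15.8
eef_pos: [565.9, 286.2, 92.6]
tool_rot: [3.141, -0.0, 1.783]
force: [-0.3, -0.2, 5.4]
width: 16.5
travel cm [-0.03  0.02  0.06] twist 0.15 | at [565.9 286.2  92.6] yaw 102.2 F [-0.3 -0.2  5.4] w 16.5 t 15.8
```

```bash
python3 -m inch '{"travel":[[0,0,-0.3],[0,0,-0.8],[0,0,-1.6],[0,0,-2.6],[0,0,-3.8],[0,0,-5],[0,0,-6.5],[0,0,-8],[0,0,-9.5],[0,0,-10]],"twist":[0,0,0,0,0,0,0,0,0,0],"fingers":[1.2,1.2,1.2,1.2,1.2,1.2,1.2,1.2,1.2,1.2]}'
python3 -c "
from h import *
goto(533.5,5,192,102);shot('wrist','w10');shot('scene','sc10');crop('sc10',350,130,470,270,4,'c12')"
```

```text
clock: 16.63
eef_pos: [567.1, 286.7, 195.8]
tool_rot: [3.137, -0.001, 1.783]
force: [1.7, -0.2, 0.1]
width: 16.1
travel cm [-26.84  -9.21   0.31] twist 0.15 | at [567.1 286.7 195.8] yaw 102.2 F [ 1.7 -0.2  0.1] w 16.1 t 16.63
```

View pics/w10.png

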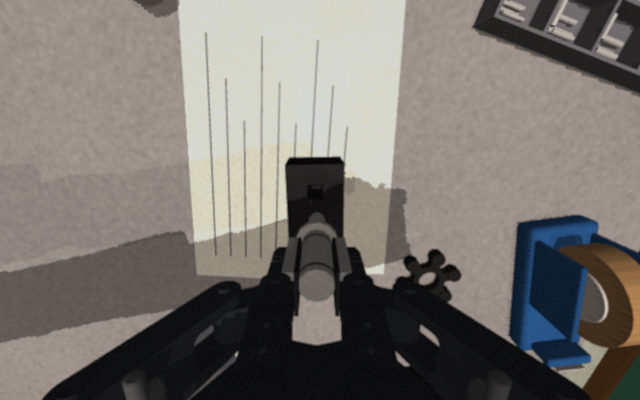

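View pics/c12.png

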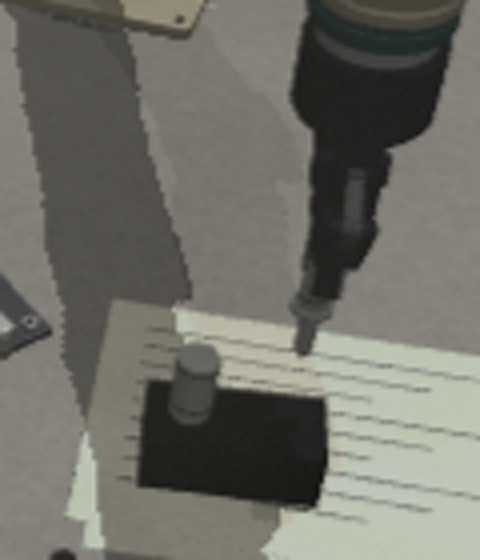

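```bash
python3 -m inch '{"travel":[[0,0,-2],[-2,-1,-3],[-6,-2,-3],[-10,-3.4,-3],[-14,-4.8,-3],[-18,-6.2,-3],[-22,-7.6,-3],[-25.5,-8.8,-2],[-26.8,-9.2,-1],[-26.8,-9.2,0]],"twist":[0,0,0,0,0,0,0,0,0,0],"fingers":[1.2,1.2,1.2,1.2,1.2,1.2,1.2,1.2,1.2,1.2]}'
python3 -m inch '{"travel":[[0,0,0],[0,0,0],[0,0,0],[0,0,0],[0,0,0],[0,0,0],[0,0,0],[0,0,0],[0,0,0],[0,0,0]],"twist":[0,0,0,0,0,0,0,0,0,0],"fingers":[1.2,1.2,1.2,1.2,1.2,1.2,1.2,1.2,1.2,1.2]}'
python3 -c "
from h import *
goto(533.7,5,150,102);shot('wrist','w11');shot('scene','sc11');shot('side','s11')
crop('sc11',255,90,375,230,4,'c13');crop('w11',260,140,380,320,4,'c14');crop('s11',290,120,380,240,5,'c15')"
```

```text
clock: 17.57
eef_pos: [531.1, -1.0, 191.7]
tool_rot: [-3.14, 0.003, 1.775]
force: [0.6, 0.2, -1.5]
width: 16.0
clock: 18.4
eef_pos: [532.3, 4.8, 192.3]
tool_rot: [3.142, -0.0, 1.783]
force: [0.2, -0.2, -0.1]
width: 16.1
travel cm [-0.01  0.14  4.23] twist 0.15 | at [532.3   4.8 192.3] yaw 102.2 F [ 0.2 -0.2 -0.1] w 16.1 t 18.4
```

View pics/c13.png

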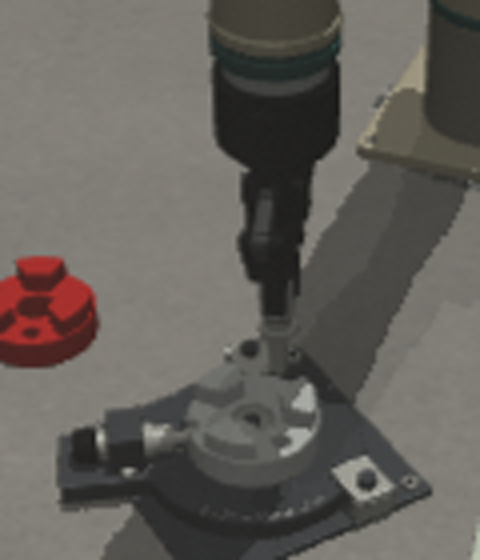

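View pics/c14.png

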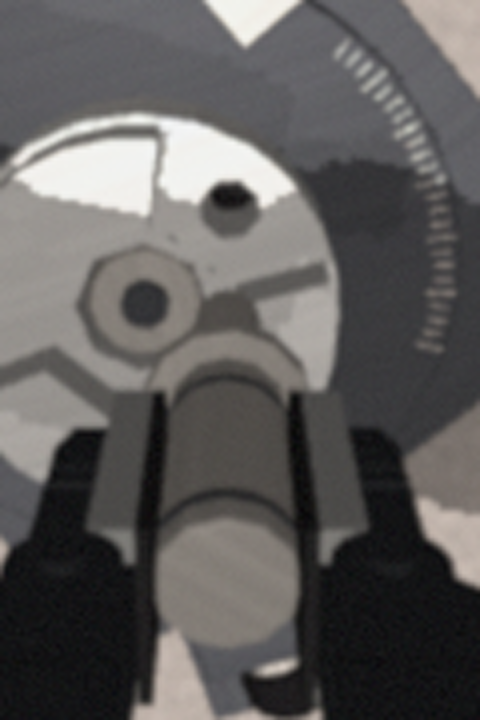

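View pics/c15.png

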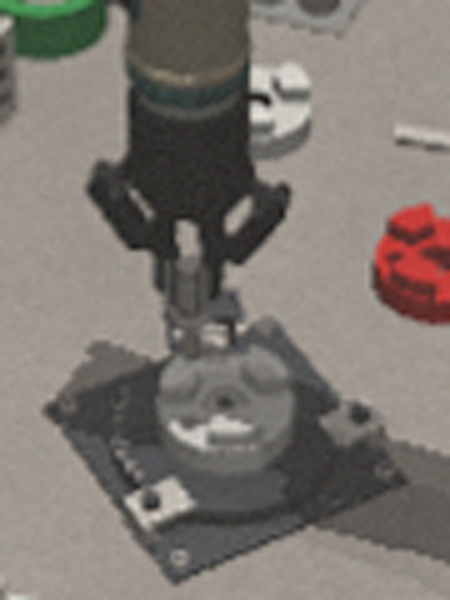

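```bash
python3 -c "
from h import *
d=load('w8');q=onz(d,316.2,203.6,96.5);print('pin est',q)
e=load('w11');crop('w11',295,180,340,235,12,'c16')
h=onz(e,317.75,192,46);print('hole est',h, 'tcp target', h[:2]+np.array([565.9,286.2])-q[:2])
print('cam-rel', e['position'], ctrl.read_state()['eef_pos'])
for z in [112,96]: print(proj(e,[532.3,4.8,z]))
"
```

```text
pin est [566.60127921 286.15791959  96.5       ]
hole est [533.45254327   5.22871668  46.        ] tcp target [532.75126406   5.27079709]
cam-rel [516.05674079  81.05198305 310.69730095] [532.29653203   4.76249116 192.32663858]
[316.3987828  217.55519739]
[316.42013151 210.11689992]
```

View pics/c16.png

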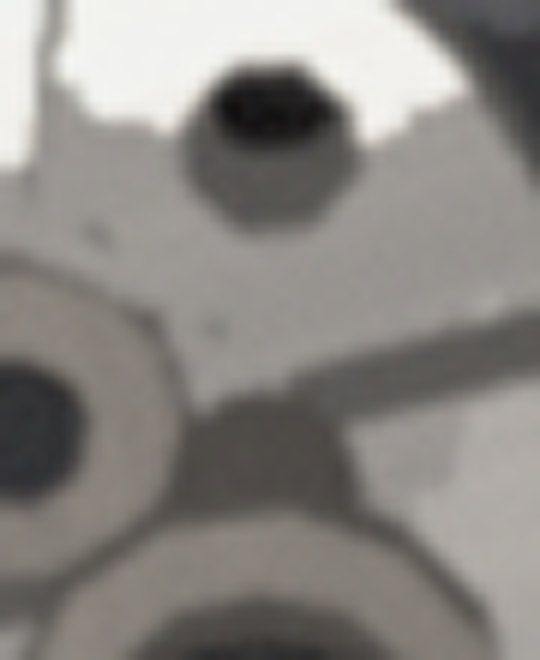

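```bash
python3 -m inch '{"travel":[[0,0,1],[0,0.05,2],[0,0.05,3],[0,0.05,4],[0,0.05,5],[0,0.05,5.6],[0,0.05,5.8],[0,0.05,5.8],[0,0.05,5.8],[0,0.05,5.8]],"twist":[0,0,0,0,0,0,0,0,0,0],"fingers":[1.2,1.2,1.2,1.2,1.2,1.2,1.2,1.2,1.2,1.2]}'
python3 -c "
from h import *
goto(532.75,5.2,92,102);shot('wrist','w12');shot('scene','sc12');shot('side','s12')
crop('sc12',285,140,350,220,8,'c17');crop('w12',260,170,380,320,4,'c18');crop('s12',300,160,370,230,8,'c19')"
```

```text
clock: 19.38
eef_pos: [533.1, 4.9, 134.7]
tool_rot: [3.141, 0.0, 1.783]
force: [-0.3, -1.2, -0.4]
width: 16.2
travel cm [ 0.04 -0.04  4.27] twist 0.15 | at [533.1   4.9 134.7] yaw 102.2 F [-0.3 -1.2 -0.4] w 16.2 t 19.38
```

View pics/c17.png

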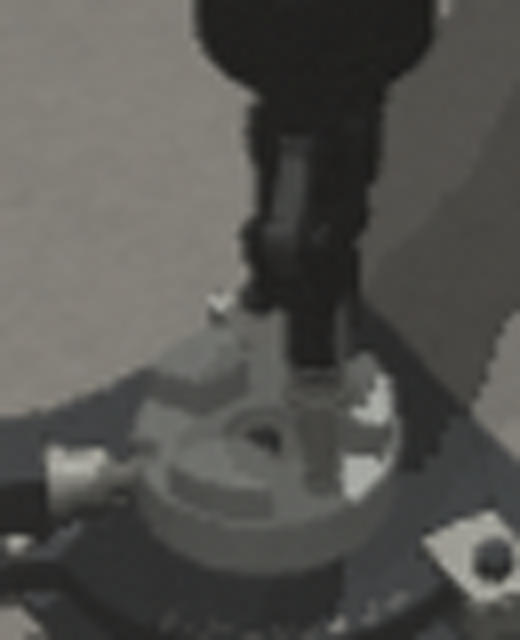

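View pics/c18.png

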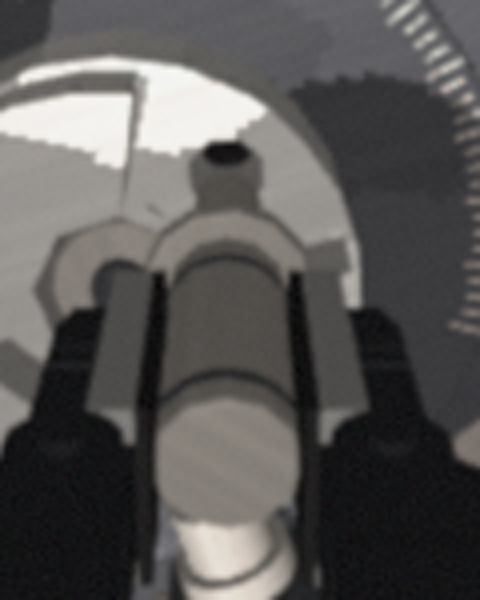

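View pics/c19.png

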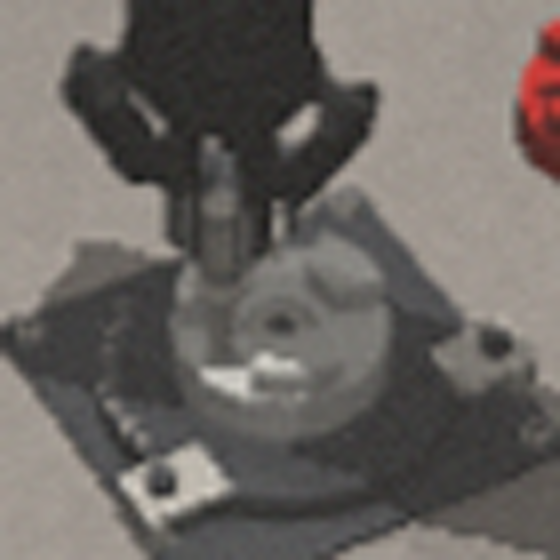

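Shank and hole line up sideways: about x=228 against 226 in the crop, with the far rim of the hole visible just ahead of the nose. I go down in small steps, watching the force.

```bash
python3 -m inch '{"travel":[[0,0,0.15],[0,0,0.3],[0,0,0.45],[0,0,0.6],[0,0,0.75],[0,0,0.9],[0,0,1],[0,0,1],[0,0,1],[0,0,1]],"twist":[0,0,0,0,0,0,0,0,0,0],"fingers":[1.2,1.2,1.2,1.2,1.2,1.2,1.2,1.2,1.2,1.2]}'
python3 -c "
from h import *
goto(532.75,5.2,92,102);shot('wrist','w13');crop('w13',260,170,380,320,4,'c20')"
```

```text
clock: 20.37
eef_pos: [532.8, 4.9, 124.3]
tool_rot: [3.142, 0.0, 1.783]
force: [0.2, -0.1, -0.8]
width: 16.1
travel cm [ 0.03 -0.    3.23] twist 0.16 | at [532.8   4.9 124.3] yaw 102.2 F [ 0.2 -0.1 -0.8] w 16.1 t 20.37
```

View pics/c20.png

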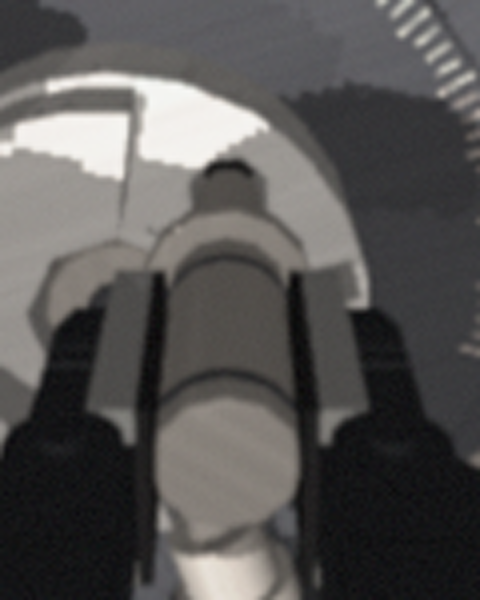

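No force, and the nose is 6 mm down in the hole. Going on.

```bash
python3 -m inch '{"travel":[[0,0,0.2],[0,0,0.4],[0,0,0.6],[0,0,0.8],[0,0,1],[0,0,1.2],[0,0,1.4],[0,0,1.5],[0,0,1.5],[0,0,1.5]],"twist":[0,0,0,0,0,0,0,0,0,0],"fingers":[1.2,1.2,1.2,1.2,1.2,1.2,1.2,1.2,1.2,1.2]}'
python3 -c "
from h import *
goto(532.75,5.2,92,102)"
```

```text
clock: 21.25
eef_pos: [532.7, 4.9, 109.2]
tool_rot: [-3.141, -0.0, 1.783]
force: [-0.5, -0.0, -1.7]
width: 16.1
travel cm [0.03 0.01 1.72] twist 0.15 | at [532.7   4.9 109.2] yaw 102.2 F [-0.5 -0.  -1.7] w 16.1 t 21.25
```

```bash
python3 -m inch '{"travel":[[0,0,0.15],[0,0,0.3],[0,0,0.45],[0,0,0.6],[0,0,0.75],[0,0,0.9],[0,0,1],[0,0,1],[0,0,1],[0,0,1]],"twist":[0,0,0,0,0,0,0,0,0,0],"fingers":[1.2,1.2,1.2,1.2,1.2,1.2,1.2,1.2,1.2,1.2]}'
python3 -c "
from h import *
goto(532.75,5.2,92,102)"
python3 -m inch '{"travel":[[0,0,0.1],[0,0,0.2],[0,0,0.3],[0,0,0.4],[0,0,0.5],[0,0,0.6],[0,0,0.6],[0,0,0.6],[0,0,0.6],[0,0,0.6]],"twist":[0,0,0,0,0,0,0,0,0,0],"fingers":[1.2,1.2,1.2,1.2,1.2,1.2,1.2,1.2,1.2,1.2]}'
python3 -c "
from h import *
goto(532.75,5.2,92,102);shot('wrist','w14');crop('w14',260,170,380,320,4,'c21')"
```

```text
clock: 22.08
eef_pos: [532.8, 4.9, 99.3]
tool_rot: [3.142, 0.0, 1.783]
force: [0.9, -0.1, -1.4]
width: 16.4
travel cm [0.03 0.   0.73] twist 0.15 | at [532.8   4.9  99.3] yaw 102.2 F [ 0.9 -0.1 -1.4] w 16.4 t 22.08
clock: 22.92
eef_pos: [532.7, 4.9, 93.3]
tool_rot: [-3.142, -0.0, 1.783]
force: [0.1, 0.5, 0.2]
width: 16.1
travel cm [0.03 0.01 0.13] twist 0.15 | at [532.7   4.9  93.3] yaw 102.2 F [0.1 0.5 0.2] w 16.1 t 22.92
```

View pics/c21.png

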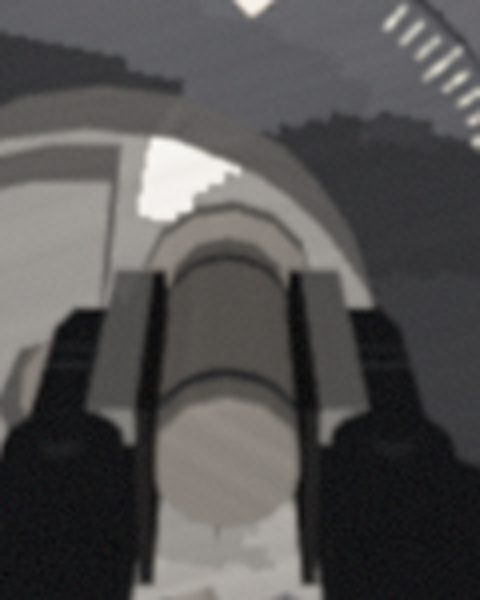

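```bash
python3 -m inch '{"travel":[[0,0,0.03],[0,0,0.06],[0,0,0.09],[0,0,0.12],[0,0,0.15],[0,0,0.18],[0,0,0.2],[0,0,0.2],[0,0,0.2],[0,0,0.2]],"twist":[0,0,0,0,0,0,0,0,0,0],"fingers":[1.2,1.2,1.2,1.2,1.2,1.2,1.2,1.2,1.2,1.2]}'
python3 -c "
from h import *
goto(532.75,5.2,92,102)"
```

```text
clock: 23.8
eef_pos: [532.9, 5.0, 91.6]
tool_rot: [3.141, -0.0, 1.783]
force: [-1.1, 0.1, 6.1]
width: 16.6
travel cm [ 0.02 -0.01 -0.04] twist 0.15 | at [532.9   5.   91.6] yaw 102.2 F [-1.1  0.1  6.1] w 16.6 t 23.8
```

Contact at 6 N right at the expected seated height. I release and go straight up.

```bash
python3 -m inch '{"travel":[[0,0,0],[0,0,0],[0,0,0],[0,0,0],[0,0,0],[0,0,0],[0,0,-0.5],[0,0,-1.5],[0,0,-3],[0,0,-5]],"twist":[0,0,0,0,0,0,0,0,0,0],"fingers":[2.2,2.6,3,3.5,4,4,4,4,4,4]}'
python3 -m inch '{"travel":[[0,0,-2],[0,0,-4],[0,0,-7],[0,0,-9],[0,0,-10],[0,0,-10],[0,0,-10],[0,0,-10],[0,0,-10],[0,0,-10]],"twist":[0,0,0,0,0,0,0,0,0,0],"fingers":[4,4,4,4,4,4,4,4,4,4]}'
python3 -c "
from h import *
shot('wrist','w15');shot('scene','sc15');shot('side','s15')
crop('sc15',265,140,355,240,6,'c22');crop('s15',290,160,380,240,6,'c23')"
```

```text
clock: 24.63
eef_pos: [532.0, 4.9, 141.7]
tool_rot: [-3.14, -0.0, 1.783]
force: [0.5, -0.2, -0.2]
width: 40.0
clock: 25.47
eef_pos: [532.0, 4.9, 240.0]
tool_rot: [-3.139, -0.0, 1.783]
force: [0.6, 0.2, -0.3]
width: 39.9
```

View pics/w15.png

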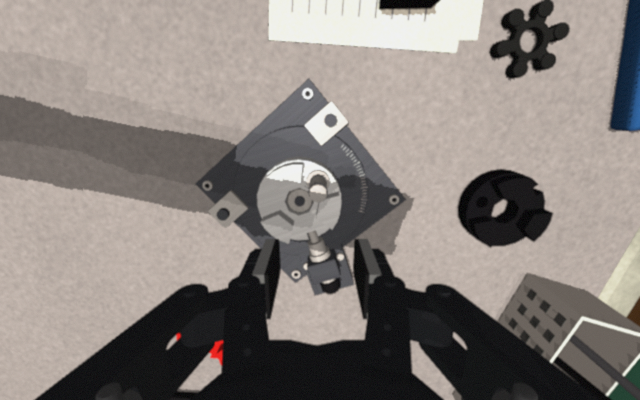

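View pics/c22.png

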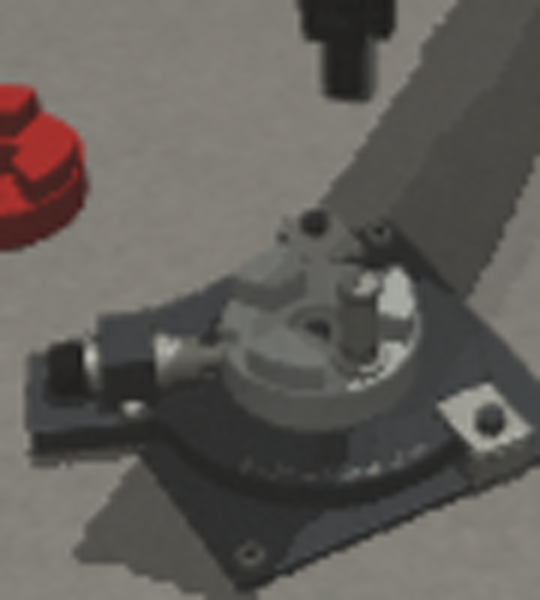

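View pics/c23.png

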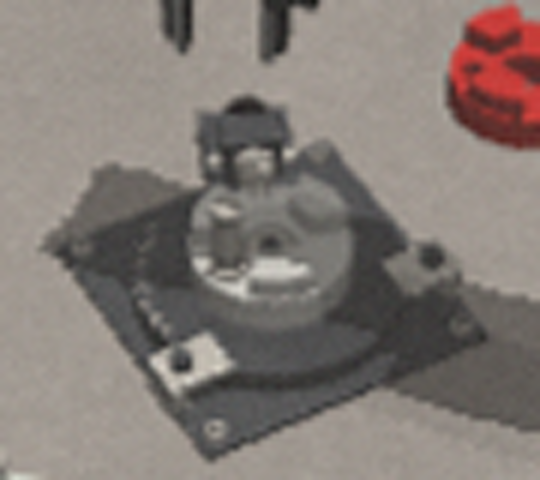

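```bash
python3 -c "
from h import *
a=(load('sc15'),265+362/6,140+283/6);b=(load('s15'),290+225/6,160+211/6)
print(tri([a,b])); crop('w15',250,150,350,300,4,'c24')"
```

```text
(array([531.77533849,   4.61115456,  92.30966955]), [np.float64(0.7896736169927001), np.float64(0.7896736169927441)])
```

View pics/c24.png

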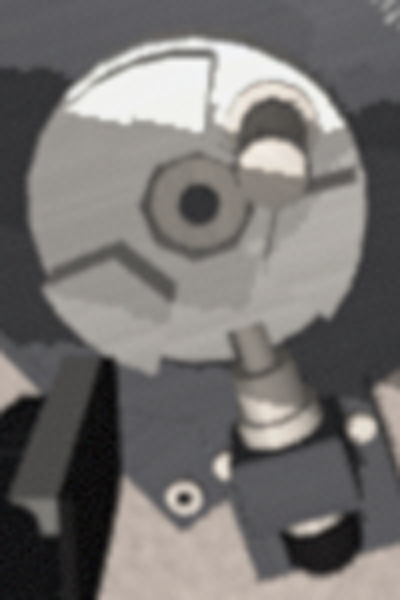

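```bash
python3 -c "
from cell import ctrl
print(ctrl.finish_job())"
```

```text
the job is handed in; nothing more can be done
None
```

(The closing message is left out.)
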